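# Lay the square vase on its side for foot waxing

## Task

Tip the tall square terracotta vase over the edge of the grey felt board, so that it ends lying flat on its side on the felt with its foot end at that edge and its mouth pointing away from it. Push it over and let it down gently with your fingertips, for instance inside its open mouth: do not let it fall, pick it up or carry it, and leave the mug, the cup and the jar where they are.

Things in the scene. Friction and masses are not known exactly. Their poses are not given: they have to be found in the camera images.
- vase: Tall square terracotta vase with a white band round its upper part, 84 x 84 x 200 mm outside, walls and floor 7 mm, open at the top, empty, rigid, 0.45 to 0.7 kg. Origin: centre of its underside; z runs from foot to mouth; x points (within 0.05 rad) to the felt board, the way it is to be tipped. Starts upright on the table, 3 to 6 mm short of the stop edge.
- vase_mouth (a point): Centre of the vase's open mouth (70 x 70 mm inside, 193 mm deep), level with the rim, 200 mm along z from the vase's origin; axes as vase.
- vase_toe (a point): Middle of the lower edge of the vase's +x face (42 mm along x from the vase's origin); axes as vase. The vase pivots about this edge, which slides some 20 to 40 mm back from the stop edge on the way, and comes to lie on its +x face. It passes its balance point at about 0.4 rad of tilt and would then fall by itself.
- board: Grey felt-faced plywood board fixed to the table, 300 mm along its x, 240 mm along its y, 8 mm thick. Origin: middle of the stop edge (one of the 240 mm edges, next to the vase), on the table; the board extends from there to x = +300 mm, y = -120 to +120 mm. x is the direction in which the vase is to be tipped; z is up.
- mug: White enamel mug, 76 mm wide, 80 mm high, with a handle, standing beside the board. Origin: centre of its underside. Leave it alone.
- cup: Blue cup, 68 mm wide, 70 mm high. Origin: centre of its underside. Leave it alone.
- waxjar: Amber jar with a yellow cap, 52 mm wide, 75 mm high. Origin: centre of its underside. Leave it alone.
Things that resemble listed ones, but are neither listed nor needed, are in the scene too. Of the things shaped like the vase, the terracotta one is meant.

How it is judged:
By the outcome, as a careful person would: the job done as asked, in the order asked, and still so for the second after the job is handed in, with the robot touching nothing.
It also fails if it takes over 51 s, if anything falls off the work surface, if the arm or the gripper's body presses on something with over 40 N, if the wrist force passes 120 N, or if a joint passes its speed limit or range.

## Robot

A 6-joint arm with a two-finger parallel gripper is mounted at the origin on the work surface. World frame = base frame: x ahead of the robot, y to its left, z up, the work surface at z = 0. Lengths are in m, angles in rad, forces in N, time in s.
With the tool pointing down it reaches from about 0.25 to 0.775 m from the base axis. Payload 8.9 kg.
Tool frame: the origin (TCP) lies on the centre line of the jaws, within the pads' length; the fingertips stand 17 mm ahead of it and the grasp point (between the pads) lies 2 mm behind it; z points along the fingers, y is the line along which they close (so a half turn about z gives the same grasp; the last joint's range is limited). The gripper opens to 85 mm and grips with 20 to 120 N. Pads are 22 mm wide; open, the fingers measure 114 mm over their backs; the gripper's body (76 mm by 85 mm) begins 54 mm behind the grasp point. The pads swing forward as they close: fully open they stand 13 mm farther back than shut.
Start: joints at [-1.448, 0.291, -0.153, 1.127, 0, 1.431], TCP at [0.136, -0.507, 0.248] pointing down, gripper open.
Joint ranges: [-2.52, 2.52], [-0.91, 1.74], [-1.3, 1.37], [-1.96, 2.02], [-1.52, 1.47], [-3.14, 3.14]. Speed limits (rad/s): [2.22, 2.22, 2.79, 3.14, 3.14, 3.14].

## Interface

Orientations are given as a unit quaternion [w, x, y, z].
In Python, from bench import * gives the robot as it stands.
- The arm moves only by the shell command python3 -m handwheel 'ROWS' [OPENING] [FORCE]. ROWS is JSON, a list of rows, each a list of 2 entries, a list of its own where there are three numbers: the shift along the tool's x, y, z in mm, then the turn, a rotation vector about the tool's x, y, z in rad. In form: [[[dx, dy, dz], [wx, wy, wz]], ...]. A call has 1 to 20 rows; each row is the pose to reach, as a shift and turn from the pose commanded when the call began, along the tool's axes at that moment; what a row does not reach only later rows make up. A row lasts 1/8 s, in which the tool goes at most 62.5 mm and 10.7 degrees, less where a joint would pass 70% of its speed; a pose out of reach is approached as far as the arm can. A call with a gripper value outside its range is refused whole. OPENING is the opening, from 0 (shut) to 1 (fully open), set as the call begins (- or left out, the last holds). The fingers move at their own pace and stop on an object; FORCE is the grip in N (left out, the last holds). Time passes only in rows, so rows that repeat a pose let the fingers close. It gives the time, the measured TCP pose, the force, the opening and the grip force at its end, in the units of the state.
- read_state(): the state, without advancing time (a new reading comes with each control period).
- camera(name): name is "scene" or "top"; returns a dict with "image" (400x640x3 uint8, red, green, blue), "fx", "fy", "cx", "cy" (pixels), "camera_from_world" (4x4, takes a point from world to camera coordinates). Camera axes: x right, y down, z forward; pixel columns grow to the right and rows downward; lengths in m; the calibration is good to about 2 mm. A picture is of the moment at which its call begins. There is no depth.
- close_job(): hands the job in; it is judged then, once.
The state is a dict: "time_s": time; "joints": joint angles; "qd": joint speeds; "tau": joint torques, N m; "tcp_pos": TCP position; "orientation": TCP orientation; "force": force on the tool from outside, world axes, zero at the start; "torque": the same for the moment, N m; "grip_width": finger opening in m; "gripper_force": force on a finger pad.
Only numpy, scipy, OpenCV 4.12 (cv2) and the standard library are available. Lean on these libraries where they do the work, as an engineer would, in place of code of your own. Each camera call takes 0.05 s, during which the arm holds its last target. There are 200 camera calls.

## Working session

There is one attempt and no reset: what is moved stays moved. The work goes in short steps, Python scripts to look and compute and a shell command to move; the robot and the scene stay as the last step left them, time stands still between calls to the robot, and variables do not carry over. Pictures are saved under pics/ and viewed, at most 10 in all, crops included, and the job is handed in when it is done.

```bash
mkdir -p pics; ls; python3 - <<'E'
from bench import *
import cv2,numpy as np
for n in("scene","top"):
    c=camera(n); cv2.imwrite(f"pics/{n}0.png",c["image"][:,:,::-1]); print(n,c["fx"],c["cx"],c["cy"],np.round(c["camera_from_world"],3).tolist())
s=read_state();print(s["time_s"],s["tcp_pos"],s["orientation"],s["force"],s["grip_width"])
E
```

```text
pics
scene 370.23956095627204 320.8143112495741 199.76248778534068 [[0.689, -0.725, 0.009, -0.322], [-0.687, -0.657, -0.311, 0.523], [0.232, 0.208, -0.95, 0.773], [0.0, 0.0, 0.0, 1.0]]
top 440.5526601080786 323.5225214315602 198.9300919728597 [[-0.011, -1.0, -0.018, 0.145], [-0.981, 0.014, -0.195, 0.607], [0.195, 0.016, -0.981, 1.068], [0.0, 0.0, 0.0, 1.0]]
0.1 [ 0.1358082  -0.50674477  0.24780165] [-5.77136070e-04  9.91448739e-01  1.30495462e-01  4.47459398e-06] [-0.61661649  0.31154652  0.38183512] 0.08519204914399132
```

View pics/scene0.png

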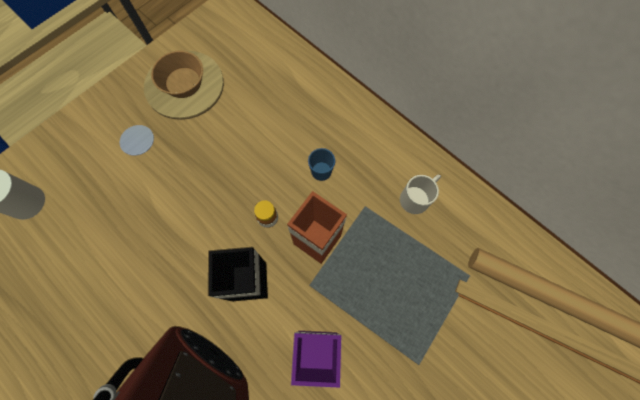

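View pics/top0.png

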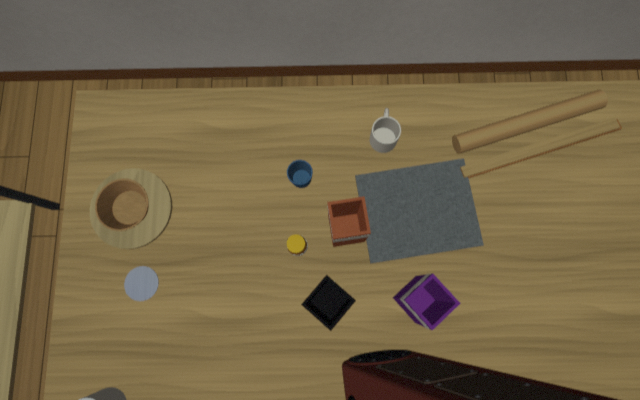

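The scene view shows the terracotta vase at about (317,227), with the board's stop edge running (366,208)–(311,285). The top view shows the vase mouth at (349,220), with the stop edge at (357,175)–(370,262). Yellow jar and blue cup stand behind the vase, and the mug is beside the board's left side.

```bash
cat > h.py <<'E'
from bench import *
import cv2,numpy as np
def ray(c,px,z):
    M=np.array(c["camera_from_world"]);R,t=M[:3,:3],M[:3,3]
    o=-R.T@t; d=R.T@np.array([(px[0]-c["cx"])/c["fx"],(px[1]-c["cy"])/c["fy"],1])
    return o+d*(z-o[2])/d[2]
def mask(c,lo,hi,box):
    h=cv2.cvtColor(c["image"],cv2.COLOR_RGB2HSV); m=cv2.inRange(h,lo,hi)
    k=np.zeros_like(m);x0,y0,x1,y1=box;k[y0:y1,x0:x1]=255
    m=cv2.morphologyEx(m&k,cv2.MORPH_CLOSE,np.ones((3,3)))
    return m
def big(m):
    cs,_=cv2.findContours(m,cv2.RETR_EXTERNAL,cv2.CHAIN_APPROX_NONE);return max(cs,key=cv2.contourArea)
def quad(ct):
    h=cv2.convexHull(ct)
    for e in np.arange(1,20,.5):
        a=cv2.approxPolyDP(h,e,True)
        if len(a)<=4:return a[:,0]
E
python3 - <<'E'
from h import *
for n,vb,bb in(("top",(320,190,375,250),(350,150,490,270)),("scene",(280,185,350,265),(300,200,475,370))):
    c=camera(n);h=cv2.cvtColor(c["image"],cv2.COLOR_RGB2HSV)
    p=(349,221) if n=="top" else (318,217);q=(420,210) if n=="top" else(390,280)
    print(n,h[p[1],p[0]],h[q[1],q[0]])
    b=big(mask(c,(80,15,40),(110,120,150),bb));bq=quad(b)
    print("board",bq.tolist(),np.round([ray(c,x,.008) for x in bq],4).tolist())
    v=big(mask(c,(0,110,60),(11,255,255),vb));vq=quad(v)
    print("vase",cv2.contourArea(v),vq.tolist(),np.round([ray(c,x,.2) for x in vq],4).tolist())
    cv2.imwrite(f"pics/{n}1.png",cv2.resize(c["image"][150:280,280:400,::-1] if n=="top" else c["image"][170:300,260:380,::-1],None,fx=4.5,fy=4.5,interpolation=cv2.INTER_CUBIC))
a=cv2.imread("pics/top1.png");b=cv2.imread("pics/scene1.png");cv2.imwrite("pics/both.png",cv2.resize(np.hstack([a,b]),(800,433)))
E
```

```text
top [ 10 158 129] [84 14 88]
board [[462, 160], [481, 243], [371, 261], [357, 176]] [[0.7213, -0.2389, 0.008], [0.4954, -0.2721, 0.008], [0.4521, 0.0166, 0.008], [0.6809, 0.0472, 0.008]]
vase 1333.0 [[363, 197], [369, 233], [333, 238], [328, 203]] [[0.5838, 0.0471, 0.2], [0.5027, 0.0362, 0.2], [0.4927, 0.1156, 0.2], [0.5712, 0.1256, 0.2]]
scene [  8 170  75] [60 17 90]Traceback (most recent call last):
  File "<stdin>", line 6, in <module>
  File "h.py", line 13, in big
    cs,_=cv2.findContours(m,cv2.RETR_EXTERNAL,cv2.CHAIN_APPROX_NONE);return max(cs,key=cv2.contourArea)
                                                                            ~~~^^^^^^^^^^^^^^^^^^^^^^^^
ValueError: max() iterable argument is empty
```

```bash
cat >> h.py <<'E'
from scipy.spatial.transform import Rotation as Ro
d=np.array([.143,-.990,0]);d/=np.linalg.norm(d)
def tool(phi):  # tool y=-d at phi=0; phi leans the tool back over the board
    z=np.array([0,0,-1])*np.cos(phi)-d*np.sin(phi); y=-d*np.cos(phi)+np.array([0,0,1])*np.sin(phi)
    return Ro.from_matrix(np.c_[np.cross(y,z),y,z])
def rel(p,R,p0,R0):
    return np.round(R0.inv().apply(p-p0)*1000,1).tolist(),np.round((R0.inv()*R).as_rotvec(),3).tolist()
def cur():
    s=read_state();q=s["orientation"];return np.array(s["tcp_pos"]),Ro.from_quat([q[1],q[2],q[3],q[0]]),s
E
python3 - <<'E'
from h import *
c=camera("scene")
m=mask(c,(0,110,40),(13,255,255),(285,188,350,263));v=big(m);q=quad(v)
print("vase scene",q.tolist(),np.round([ray(c,x,.2) for x in q],3).tolist())
b=big(mask(c,(30,4,40),(120,60,150),(305,203,475,368)));bq=quad(b);print("board",bq.tolist(),np.round([ray(c,x,.008) for x in bq],4).tolist())
t=camera("top")
for n,k,bx in(("scene",c,(285,325,350,395)),("top",t,(388,268,465,335))):
    p=quad(big(mask(k,(130,60,30),(160,255,255),bx)));print("purple",n,p.tolist(),[np.round([ray(k,x,z)[:2] for x in p],3).tolist() for z in(0,.2)])
p,R,s=cur();print(p,R.as_matrix().round(3).tolist())
tgt=np.array([.5376,.0811,.30]);R1=tool(0)
print(rel(tgt,R1,p,R))
E
```

```text
vase scene [[312, 192], [345, 214], [321, 262], [288, 225]] [[0.572, 0.126, 0.2], [0.584, 0.047, 0.2], [0.483, 0.017, 0.2], [0.491, 0.113, 0.2]]
board [[365, 207], [468, 275], [419, 363], [310, 285]] [[0.6825, 0.0503, 0.008], [0.7251, -0.2399, 0.008], [0.4935, -0.2763, 0.008], [0.4485, 0.0169, 0.008]]
purple scene [[295, 333], [340, 335], [339, 386], [291, 384]] [[[0.348, -0.032], [0.416, -0.11], [0.337, -0.18], [0.267, -0.1]], [[0.36, -0.037], [0.413, -0.097], [0.351, -0.151], [0.297, -0.09]]]
purple top [[433, 274], [459, 302], [432, 329], [394, 298]] [[[0.417, -0.144], [0.345, -0.207], [0.279, -0.133], [0.357, -0.04]], [[0.412, -0.099], [0.353, -0.151], [0.298, -0.09], [0.362, -0.013]]]
[ 0.13588097 -0.50696216  0.24808663] [[0.966, 0.259, -0.0], [0.259, -0.966, 0.0], [0.0, -0.0, -1.0]]
([540.2, -464.1, -51.6], [0.0, -0.001, -3.023])
```

```bash
python3 -m handwheel '[[[0,0,-30],[0,0,0]],[[30,-26,-55],[0,0,-0.17]],[[60,-52,-55],[0,0,-0.34]],[[90,-78,-55],[0,0,-0.51]],[[120,-103,-55],[0,0,-0.68]],[[150,-129,-55],[0,0,-0.85]],[[180,-155,-55],[0,0,-1.02]],[[210,-181,-55],[0,0,-1.18]],[[240,-206,-55],[0,0,-1.35]],[[270,-232,-55],[0,0,-1.52]],[[300,-258,-55],[0,0,-1.69]],[[330,-284,-55],[0,0,-1.86]],[[360,-309,-55],[0,0,-2.02]],[[390,-335,-55],[0,0,-2.19]],[[420,-361,-55],[0,0,-2.36]],[[450,-387,-55],[0,0,-2.53]],[[480,-412,-55],[0,0,-2.70]],[[510,-438,-55],[0,0,-2.86]],[[540,-464,-55],[0,0,-3.023]],[[540,-464,-55],[0,0,-3.023]]]' 0.32 20
python3 - <<'E'
from h import *
p,R,s=cur();print(p,s["joints"],s["qd"],s["grip_width"],s["force"],R.as_matrix().round(3).tolist())
cv2.imwrite("pics/a.png",np.vstack([camera("scene")["image"][100:400,80:620],camera("top")["image"][100:400,80:620]])[:,:,::-1])
print(rel(np.array([.538,.081,.185]),tool(0),p,R))
E
```

```text
time_s: 2.8
tcp_pos: [0.5382, 0.0827, 0.3027]
orientation: [-0.0, -0.074, 0.997, 0.0]
force: [-0.4, 0.1, -0.2]
grip_width: 0.0275
gripper_force: 0.0
[0.53822274 0.08272645 0.30271267] [ 1.80212874e-02  3.06032489e-01  1.08843227e-02  1.27600724e+00
  3.71582524e-04 -1.29412599e-01] [-0.04093798 -0.0316826  -0.04189616  0.00525977 -0.01534654  0.04826855] 0.027476093020425283 [-0.37288337  0.10608322 -0.22644553] [[-0.989, -0.147, -0.0], [-0.147, 0.989, 0.0], [0.0, 0.0, -1.0]]
([0.4, -1.7, 117.7], [0.0, -0.0, 0.004])
```

View pics/a.png

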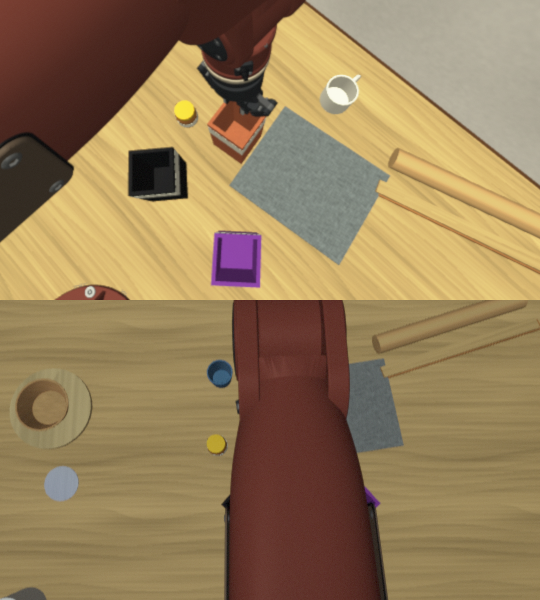

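```bash
python3 -m handwheel '[[[0,0,15],[0,0,0]],[[0,0,30],[0,0,0]],[[0,0,45],[0,0,0]],[[0,0,60],[0,0,0]],[[0,0,70],[0,0,0]],[[0,0,78],[0,0,0]],[[0,0,85],[0,0,0]],[[0,0,90],[0,0,0]],[[0,0,95],[0,0,0]],[[0,0,100],[0,0,0]],[[0,0,105],[0,0,0]],[[0,0,110],[0,0,0]],[[0,0,115],[0,0,0]],[[0,0,118],[0,0,0]],[[0,0,118],[0,0,0]]]' 
python3 - <<'E'
from h import *
p,R,s=cur();print(p,s["joints"],s["force"])
cv2.imwrite("pics/b.png",cv2.resize(camera("scene")["image"][160:300,250:400],None,fx=4,fy=4,interpolation=cv2.INTER_CUBIC)[:,:,::-1])
E
```

```text
time_s: 4.78
tcp_pos: [0.5373, 0.0808, 0.1851]
orientation: [-0.0, -0.072, 0.997, 0.0]
force: [-0.1, 0.0, -0.6]
grip_width: 0.0277
gripper_force: 0.0
[0.53728424 0.08084826 0.18510335] [ 1.47772873e-02  3.68520536e-01 -2.13587993e-01  9.89020051e-01
  3.91736292e-07 -1.28457801e-01] [-0.09870519  0.02237776 -0.64183212]
```

View pics/b.png

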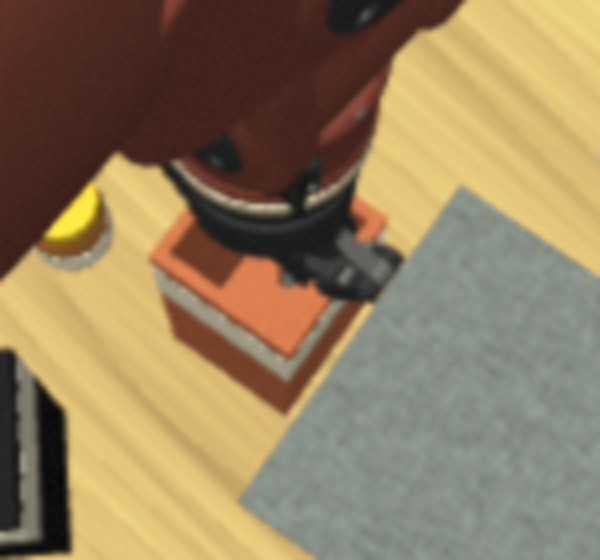

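Both fingertips are in the mouth: the gripper covers the mouth at (300,260) in the crop and no force is felt. Next I compute the tipping arc.

```bash
cat >> h.py <<'E'
B=np.array([.566,.0365,0])  # stop edge middle
off=np.dot(np.array([.538,.081,0])-B,[.990,.143,0])
def pose(th,phi=None,toe=None,depth=15,dn=0):
    if toe is None: toe=(-max(5.5,min(8*np.tan(min(th,1.5)),28)),8*max(0,(th-1.3)/.27))
    x=toe[0]+(200-depth)*np.sin(th)-42*np.cos(th); z=toe[1]+(200-depth)*np.cos(th)+42*np.sin(th)-dn
    return B+np.array([.990,.143,0])*off+d*x/1e3+np.array([0,0,z/1e3]),tool(th if phi is None else phi)
E
python3 - <<'E'
from h import *
p0,R0=pose(0)
print(p0)
for th in np.arange(0,1.6,.05):
    print(round(th,2),rel(*pose(th),p0,R0),pose(th)[0].round(3))
E
```

```text
[0.53806643 0.08045812 0.185     ]
0.0 ([0.0, 0.0, 0.0], [0.0, 0.0, 0.0]) [0.538 0.08  0.185]
0.05 ([0.0, -9.3, -1.9], [-0.05, 0.0, 0.0]) [0.539 0.071 0.187]
0.1 ([0.0, -18.7, -3.3], [-0.1, 0.0, 0.0]) [0.541 0.062 0.188]
0.15 ([0.0, -28.1, -4.2], [-0.15, 0.0, 0.0]) [0.542 0.053 0.189]
0.2 ([0.0, -37.6, -4.7], [-0.2, 0.0, 0.0]) [0.543 0.043 0.19 ]
0.25 ([0.0, -47.1, -4.6], [-0.25, -0.0, 0.0]) [0.545 0.034 0.19 ]
0.3 ([0.0, -56.5, -4.1], [-0.3, 0.0, 0.0]) [0.546 0.024 0.189]
0.35 ([0.0, -66.0, -3.2], [-0.35, -0.0, -0.0]) [0.547 0.015 0.188]
0.4 ([0.0, -75.4, -1.8], [-0.4, 0.0, 0.0]) [0.549 0.006 0.187]
0.45 ([0.0, -84.6, 0.1], [-0.45, 0.0, -0.0]) [ 0.55  -0.003  0.185]
0.5 ([0.0, -93.8, 2.5], [-0.5, -0.0, -0.0]) [ 0.551 -0.012  0.182]
0.55 ([-0.0, -102.9, 5.3], [-0.55, -0.0, 0.0]) [ 0.553 -0.021  0.18 ]
0.6 ([0.0, -111.8, 8.6], [-0.6, 0.0, -0.0]) [ 0.554 -0.03   0.176]
0.65 ([0.0, -119.9, 12.3], [-0.65, 0.0, -0.0]) [ 0.555 -0.038  0.173]
0.7 ([0.0, -127.8, 16.4], [-0.7, 0.0, -0.0]) [ 0.556 -0.046  0.169]
0.75 ([0.0, -135.4, 21.0], [-0.75, 0.0, -0.0]) [ 0.557 -0.054  0.164]
0.8 ([0.0, -
[... 389 characters left out ...]
 0.128]
1.1 ([0.0, -177.6, 63.7], [-1.1, 0.0, 0.0]) [ 0.563 -0.095  0.121]
1.15 ([-0.0, -181.3, 71.1], [-1.15, 0.0, 0.0]) [ 0.564 -0.099  0.114]
1.2 ([0.0, -184.1, 78.8], [-1.2, 0.0, -0.0]) [ 0.564 -0.102  0.106]
1.25 ([-0.0, -185.7, 86.8], [-1.25, 0.0, -0.0]) [ 0.565 -0.103  0.098]
1.3 ([0.0, -186.5, 95.0], [-1.3, 0.0, -0.0]) [ 0.565 -0.104  0.09 ]
1.35 ([0.0, -190.8, 102.0], [-1.35, 0.0, -0.0]) [ 0.565 -0.108  0.083]
1.4 ([0.0, -194.7, 109.2], [-1.4, 0.0, -0.0]) [ 0.566 -0.112  0.076]
1.45 ([0.0, -198.1, 116.6], [-1.45, 0.0, -0.0]) [ 0.566 -0.116  0.068]
1.5 ([0.0, -201.1, 124.1], [-1.5, 0.0, 0.0]) [ 0.567 -0.119  0.061]
1.55 ([0.0, -203.6, 131.8], [-1.55, 0.0, 0.0]) [ 0.567 -0.121  0.053]
```

```bash
python3 -m handwheel '[[[0,-5,-1],[-0.025,0,0]],[[0,-9,-2],[-0.05,0,0]],[[0,-14,-2.5],[-0.075,0,0]],[[0,-19,-3.3],[-0.1,0,0]],[[0,-23.5,-3.8],[-0.125,0,0]],[[0,-28,-4.2],[-0.15,0,0]],[[0,-33,-4.5],[-0.175,0,0]],[[0,-37.6,-4.7],[-0.2,0,0]],[[0,-42,-4.7],[-0.225,0,0]],[[0,-47,-4.6],[-0.25,0,0]],[[0,-47,-4.6],[-0.25,0,0]]]' 
python3 - <<'E'
from h import *
p,R,s=cur();print(p,s["joints"],s["force"],s["torque"])
cv2.imwrite("pics/c.png",cv2.resize(camera("scene")["image"][140:320,230:440],None,fx=3,fy=3,interpolation=cv2.INTER_CUBIC)[:,:,::-1])
E
```

```text
time_s: 6.2
tcp_pos: [0.5442, 0.0336, 0.1896]
orientation: [-0.009, -0.07, 0.99, 0.125]
force: [-0.1, 1.3, 0.3]
grip_width: 0.0272
gripper_force: 0.4
[0.54415786 0.03357931 0.18962248] [-0.20639947  0.41549625 -0.15642289  1.08650308  0.23500654 -0.35875879] [-0.08836174  1.26662203  0.29719027] [-0.05970503 -0.0733304  -0.02718015]
```

View pics/c.png

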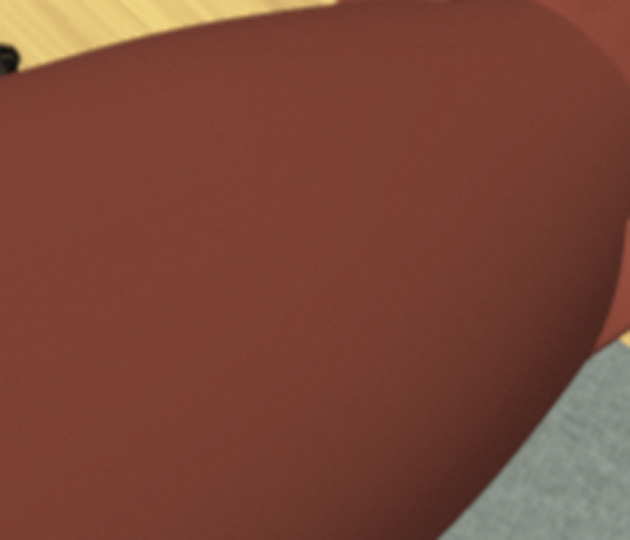

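The arm hides the vase in this view, but the 1.3 N reaction opposing the push confirms contact.

```bash
python3 - <<'E'
from h import *
for a,b in((.25,.65),(.65,1.15)):
  p0,R0=pose(a)
  for th in np.arange(a+.025,b+.01,.025):
    r=rel(*pose(th),p0,R0); print(f"{th-a:.3f}",r[0][1:])
E
```

```text
0.025 [-4.6, -1.0]
0.050 [-9.3, -1.9]
0.075 [-14.0, -2.6]
0.100 [-18.7, -3.3]
0.125 [-23.4, -3.8]
0.150 [-28.1, -4.2]
0.175 [-32.9, -4.5]
0.200 [-37.6, -4.7]
0.225 [-42.3, -4.7]
0.250 [-47.1, -4.6]
0.275 [-51.8, -4.5]
0.300 [-56.5, -4.1]
0.325 [-61.3, -3.7]
0.350 [-66.0, -3.2]
0.375 [-70.4, -2.5]
0.400 [-74.8, -1.6]
0.025 [-4.4, -0.8]
0.050 [-8.8, -1.5]
0.075 [-13.2, -2.0]
0.100 [-17.6, -2.4]
0.125 [-22.0, -2.7]
0.150 [-26.4, -2.9]
0.175 [-30.8, -2.9]
0.200 [-35.2, -2.8]
0.225 [-39.5, -2.6]
0.250 [-43.9, -2.2]
0.275 [-48.2, -1.7]
0.300 [-52.5, -1.1]
0.325 [-56.7, -0.3]
0.350 [-60.9, 0.7]
0.375 [-65.0, 1.8]
0.400 [-69.1, 3.0]
0.425 [-73.1, 4.4]
0.450 [-77.0, 6.0]
0.475 [-80.8, 7.7]
0.500 [-84.4, 9.6]
```

```bash
python3 -m handwheel '[[[0,-4.6,-1],[-0.025,0,0]],[[0,-9.3,-1.9],[-0.05,0,0]],[[0,-14,-2.6],[-0.075,0,0]],[[0,-18.7,-3.3],[-0.1,0,0]],[[0,-23.4,-3.8],[-0.125,0,0]],[[0,-28.1,-4.2],[-0.15,0,0]],[[0,-32.9,-4.5],[-0.175,0,0]],[[0,-37.6,-4.7],[-0.2,0,0]],[[0,-42.3,-4.7],[-0.225,0,0]],[[0,-47.1,-4.6],[-0.25,0,0]],[[0,-47.1,-4.6],[-0.25,0,0]]]' 
python3 - <<'E'
from h import *
p,R,s=cur();print(p,s["joints"],s["force"],s["torque"],s["gripper_force"])
cv2.imwrite("pics/d.png",np.vstack([camera("scene")["image"][100:400,80:620],camera("top")["image"][100:400,80:620]])[:,:,::-1])
E
```

```text
time_s: 7.62
tcp_pos: [0.5508, -0.0126, 0.1822]
orientation: [-0.018, -0.069, 0.966, 0.247]
force: [0.3, 0.4, 0.9]
grip_width: 0.0274
gripper_force: 0.0
[ 0.55079365 -0.01260712  0.18219852] [-0.39351211  0.55305699 -0.03827389  1.25252284  0.42524042 -0.5948791 ] [0.32684713 0.400723   0.86031721] [-0.47652723 -0.08751773 -0.00260431] 0.0
```

View pics/d.png

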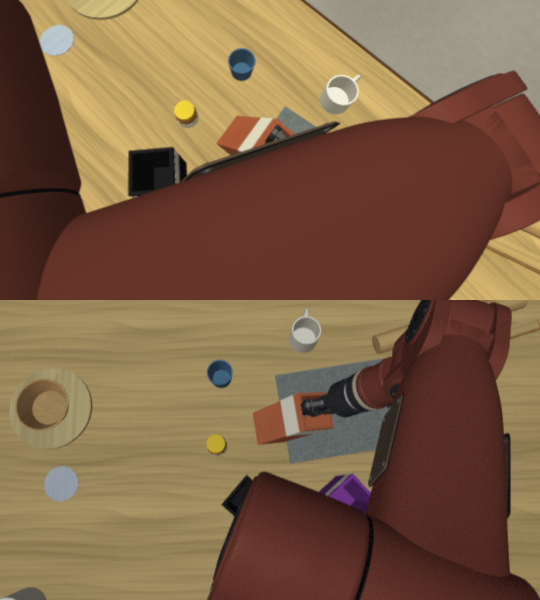

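The top view (lower half) shows the vase tilted by about half a radian with the fingers in its mouth at (315,408). The jar, cup and mug haven't moved.

```bash
python3 - <<'E'
from h import *
a,b=.5,.9
p0,R0=pose(a)
for th in np.arange(a+.025,b+.01,.025):
    r=rel(*pose(th),p0,R0); print(f"{th-a:.3f}",r[0][1:])
E
```

```text
0.025 [-4.6, -1.0]
0.050 [-9.3, -1.9]
0.075 [-14.0, -2.6]
0.100 [-18.7, -3.3]
0.125 [-23.2, -3.7]
0.150 [-27.6, -3.9]
0.175 [-32.1, -4.1]
0.200 [-36.5, -4.1]
0.225 [-40.9, -3.9]
0.250 [-45.4, -3.7]
0.275 [-49.8, -3.3]
0.300 [-54.1, -2.8]
0.325 [-58.5, -2.2]
0.350 [-62.8, -1.5]
0.375 [-67.1, -0.6]
0.400 [-71.3, 0.4]
```

```bash
python3 -m handwheel '[[[0,-4.6,-1],[-0.025,0,0]],[[0,-9.3,-1.9],[-0.05,0,0]],[[0,-14,-2.6],[-0.075,0,0]],[[0,-18.7,-3.3],[-0.1,0,0]],[[0,-23.2,-3.7],[-0.125,0,0]],[[0,-27.6,-3.9],[-0.15,0,0]],[[0,-32.1,-4.1],[-0.175,0,0]],[[0,-36.5,-4.1],[-0.2,0,0]],[[0,-40.9,-3.9],[-0.225,0,0]],[[0,-45.4,-3.7],[-0.25,0,0]],[[0,-49.8,-3.3],[-0.275,0,0]],[[0,-54.1,-2.8],[-0.3,0,0]],[[0,-58.5,-2.2],[-0.325,0,0]],[[0,-62.8,-1.5],[-0.35,0,0]],[[0,-62.8,-1.5],[-0.35,0,0]]]' 
python3 - <<'E'
from h import *
p,R,s=cur();print(p,s["joints"],s["force"],s["torque"],s["gripper_force"])
print(pose(.85)[0],R.as_matrix().round(3)[:,2])
cv2.imwrite("pics/e.png",np.vstack([camera("scene")["image"][100:400,80:620],camera("top")["image"][100:400,80:620]])[:,:,::-1])
E
```

```text
time_s: 9.6
tcp_pos: [0.5587, -0.0677, 0.1532]
orientation: [-0.03, -0.065, 0.908, 0.412]
force: [-0.1, 0.3, -2.2]
grip_width: 0.0276
gripper_force: 0.7
[ 0.55868179 -0.06766586  0.15319018] [-0.57456693  0.85380055  0.21468957  1.57553855  0.60229752 -0.92307339] [-0.0585096   0.29787613 -2.20954722] [-0.98088186 -0.18448801 -0.04540784] 0.6618743541184813
[ 0.55946207 -0.06766554  0.15365066] [-0.107  0.744 -0.659]
```

View pics/e.png

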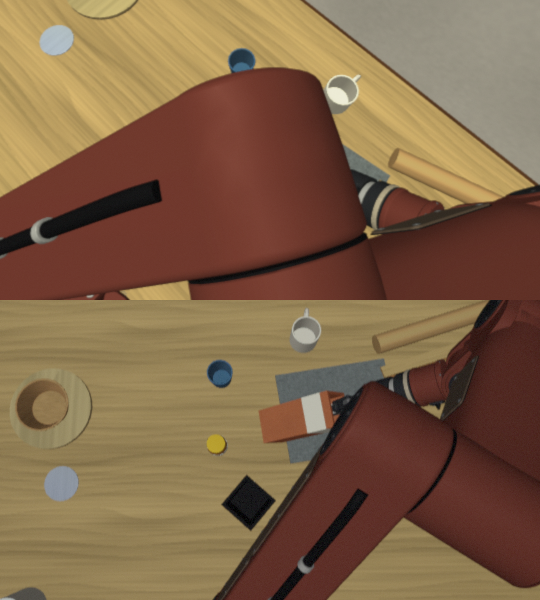

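The tool now carries 2.2 N of the vase's weight. In the top view the vase leans well over the board (white band at (315,412)) and the neighbouring things are unmoved.

```bash
python3 - <<'E'
from h import *
f=lambda t:.85+.7*(t-.85)
for a,b in((.85,1.2),(1.2,1.6)):
  p0,R0=pose(a,f(a))
  for th in np.arange(a+.025,b+.01,.025):
    r=rel(*pose(th,f(th)),p0,R0); print(f"{th:.3f}",r[0][1:],r[1][0])
E
```

```text
0.875 [-4.3, -0.6] -0.017
0.900 [-8.7, -1.1] -0.035
0.925 [-13.0, -1.5] -0.053
0.950 [-17.3, -1.7] -0.07
0.975 [-21.6, -1.8] -0.087
1.000 [-25.9, -1.7] -0.105
1.025 [-30.2, -1.4] -0.122
1.050 [-34.4, -1.0] -0.14
1.075 [-38.6, -0.4] -0.157
1.100 [-42.7, 0.3] -0.175
1.125 [-46.8, 1.3] -0.193
1.150 [-50.8, 2.4] -0.21
1.175 [-54.6, 3.8] -0.228
1.200 [-58.4, 5.4] -0.245
1.225 [-4.0, 0.9] -0.017
1.250 [-7.8, 2.2] -0.035
1.275 [-11.6, 3.9] -0.052
1.300 [-15.5, 5.3] -0.07
1.325 [-19.6, 4.9] -0.087
1.350 [-23.7, 4.7] -0.105
1.375 [-27.8, 4.6] -0.122
1.400 [-31.8, 4.6] -0.14
1.425 [-35.9, 4.7] -0.157
1.450 [-40.0, 4.9] -0.175
1.475 [-44.0, 5.2] -0.192
1.500 [-48.0, 5.7] -0.21
1.525 [-52.0, 6.3] -0.227
1.550 [-56.0, 7.0] -0.245
1.575 [-59.9, 7.8] -0.262
1.600 [-63.8, 8.7] -0.28
```

```bash
python3 -m handwheel '[[[0,-4.3,-0.6],[-0.017,0,0]],[[0,-8.7,-1.1],[-0.035,0,0]],[[0,-13,-1.5],[-0.053,0,0]],[[0,-17.3,-1.7],[-0.07,0,0]],[[0,-21.6,-1.8],[-0.087,0,0]],[[0,-25.9,-1.7],[-0.105,0,0]],[[0,-30.2,-1.4],[-0.122,0,0]],[[0,-34.4,-1],[-0.14,0,0]],[[0,-38.6,-0.4],[-0.157,0,0]],[[0,-42.7,0.3],[-0.175,0,0]],[[0,-46.8,1.3],[-0.193,0,0]],[[0,-50.8,2.4],[-0.21,0,0]],[[0,-50.8,2.4],[-0.21,0,0]]]' 0.26
python3 - <<'E'
from h import *
p,R,s=cur();print(p,s["joints"],s["force"],s["torque"],s["gripper_force"])
print(pose(1.15)[0],R.as_matrix().round(3)[:,2])
cv2.imwrite("pics/f.png",np.vstack([camera("scene")["image"][100:400,80:620],camera("top")["image"][100:400,80:620]])[:,:,::-1])
E
```

```text
time_s: 11.32
tcp_pos: [0.5631, -0.0988, 0.1134]
orientation: [-0.036, -0.061, 0.86, 0.505]
force: [-1.0, -0.7, -2.9]
grip_width: 0.0226
gripper_force: 0.9
[ 0.56309392 -0.09875485  0.11339573] [-0.64815591  1.0987643   0.42779613  1.80466502  0.66039369 -1.12072137] [-0.98674843 -0.71423075 -2.92934678] [-1.20660476 -0.18488429 -0.00337304] 0.8860854059457779
[ 0.56398934 -0.09900822  0.11390626] [-0.125  0.864 -0.488]
```

View pics/f.png

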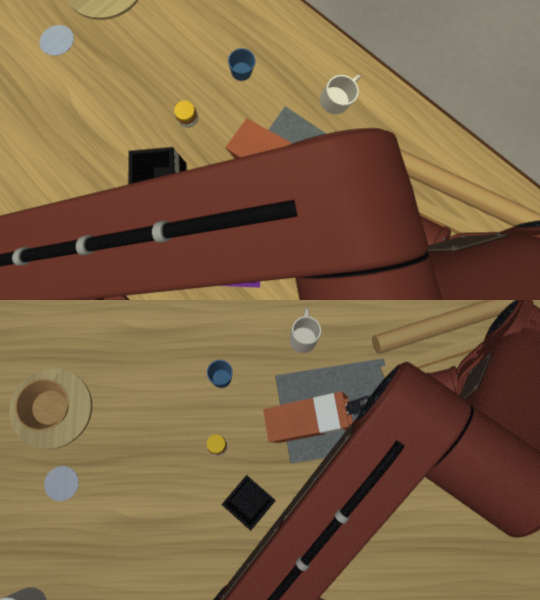

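The vase is now nearly down. In the top view its foot edge is at about (267,425) and the band at (327,412), with 2.9 N carried. I'll continue with less tool turn, because joint 4 is nearing its range.

```bash
python3 - <<'E'
from h import *
f=lambda t:1.06+.25*(t-1.15)
a,b=1.15,1.575
p0,R0=pose(a,f(a))
for th in np.arange(a+.025,b+.01,.025):
    r=rel(*pose(th,f(th)),p0,R0); print(f"{th:.3f}",r[0][1:],r[1][0],pose(th)[0].round(3))
c=camera("top")
for z in(.07,.08):print([ray(c,x,z).round(3).tolist() for x in((344,208),(349,241))])
print(B,d)
E
```

```text
1.175 [-4.1, 0.5] -0.006 [ 0.564 -0.101  0.11 ]
1.200 [-8.1, 1.3] -0.012 [ 0.564 -0.102  0.106]
1.225 [-12.0, 2.4] -0.019 [ 0.565 -0.103  0.102]
1.250 [-15.9, 3.8] -0.025 [ 0.565 -0.103  0.098]
1.275 [-19.5, 5.6] -0.031 [ 0.565 -0.104  0.094]
1.300 [-23.4, 7.2] -0.037 [ 0.565 -0.104  0.09 ]
1.325 [-27.5, 7.0] -0.044 [ 0.565 -0.106  0.086]
1.350 [-31.6, 6.8] -0.05 [ 0.565 -0.108  0.083]
1.375 [-35.7, 6.9] -0.056 [ 0.566 -0.11   0.079]
1.400 [-39.8, 7.0] -0.062 [ 0.566 -0.112  0.076]
1.425 [-43.8, 7.2] -0.069 [ 0.566 -0.114  0.072]
1.450 [-47.9, 7.6] -0.075 [ 0.566 -0.116  0.068]
1.475 [-51.9, 8.1] -0.081 [ 0.567 -0.117  0.065]
1.500 [-55.9, 8.7] -0.087 [ 0.567 -0.119  0.061]
1.525 [-59.9, 9.4] -0.094 [ 0.567 -0.12   0.057]
1.550 [-63.8, 10.2] -0.1 [ 0.567 -0.121  0.053]
1.575 [-67.7, 11.2] -0.106 [ 0.567 -0.122  0.049]
[[0.582, 0.086, 0.07], [0.499, 0.075, 0.07]]
[[0.581, 0.086, 0.08], [0.498, 0.076, 0.08]]
[0.566  0.0365 0.    ] [ 0.14296076 -0.98972836  0.        ]
```

```bash
python3 -m handwheel '[[[0,-4.1,0.5],[-0.006,0,0]],[[0,-8.1,1.3],[-0.012,0,0]],[[0,-12,2.2],[-0.019,0,0]],[[0,-15.9,3.2],[-0.025,0,0]],[[0,-19.5,4.2],[-0.031,0,0]],[[0,-23.4,5.2],[-0.037,0,0]],[[0,-27.5,6],[-0.044,0,0]],[[0,-31.6,6.8],[-0.05,0,0]],[[0,-35.7,6.9],[-0.056,0,0]],[[0,-35.7,6.9],[-0.056,0,0]]]' 0.22
python3 - <<'E'
from h import *
p,R,s=cur();print(s["joints"],s["torque"])
print(pose(1.375)[0],R.as_matrix().round(3)[:,2])
E
```

```text
time_s: 12.72
tcp_pos: [0.5648, -0.1101, 0.0792]
orientation: [-0.038, -0.06, 0.846, 0.528]
force: [-0.1, -2.0, -0.7]
grip_width: 0.0186
gripper_force: 1.2
[-0.66720513  1.20418714  0.51165793  1.85599683  0.66784858 -1.17492192] [-1.14356916 -0.1452344  -0.0456945 ]
[ 0.56562844 -0.11035578  0.07941106] [-0.128  0.889 -0.439]
```

```bash
python3 -m handwheel '[[[0,-4,0],[-0.006,0,0]],[[0,-8,0],[-0.012,0,0]],[[0,-12,0.2],[-0.019,0,0]],[[0,-16,0.5],[-0.025,0,0]],[[0,-16,0.5],[-0.025,0,0]]]'
python3 - <<'E'
from h import *
p,R,s=cur();print(s["joints"],s["torque"])
cv2.imwrite("pics/g.png",np.vstack([camera("scene")["image"][100:400,80:620],camera("top")["image"][100:400,80:620]])[:,:,::-1])
E
```

```text
time_s: 13.35
tcp_pos: [0.5657, -0.1166, 0.0645]
orientation: [-0.039, -0.06, 0.839, 0.539]
force: [0.3, -1.7, -1.0]
grip_width: 0.0186
gripper_force: 1.5
[-0.6767018   1.25580012  0.56250079  1.88902485  0.66925884 -1.19980409] [-1.15856003 -0.17220937 -0.04848834]
```

View pics/g.png

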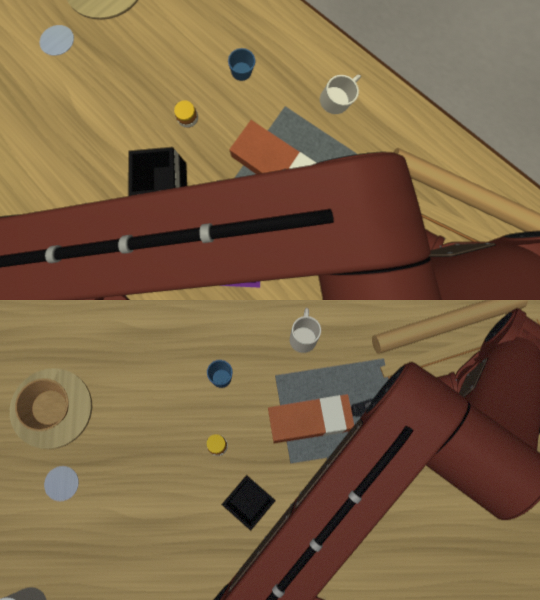

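The vase is almost flat. Its foot end is at (270,425) in the top view, just behind the stop edge, and its mouth points along +x of the board.

```bash
python3 -m handwheel '[[[0,-3,0],[-0.006,0,0]],[[0,-6,0.5],[-0.012,0,0]],[[0,-9,1],[-0.018,0,0]],[[0,-12,1.6],[-0.022,0,0]],[[0,-12,1.6],[-0.022,0,0]]]'
python3 - <<'E'
from h import *
p,R,s=cur();print(s["joints"],s["torque"],s["gripper_force"],R.as_matrix().round(3)[:,2])
c=camera("top");v=big(mask(c,(0,110,60),(13,255,255),(335,185,440,260)));q=quad(v);print(q.tolist(),[ray(c,x,.092).round(3).tolist() for x in q])
E
```

```text
time_s: 14.08
tcp_pos: [0.5661, -0.1197, 0.0531]
orientation: [-0.04, -0.06, 0.833, 0.548]
force: [-0.2, -0.7, -1.0]
grip_width: 0.0187
gripper_force: 0.0
[-0.68218073  1.29724135  0.60257069  1.91680561  0.67210313 -1.22001868] [-0.90985436 -0.13361852  0.00410563] 0.0 [-0.131  0.909 -0.396]
[[400, 200], [405, 233], [353, 242], [350, 207]] [[0.597, -0.053, 0.092], [0.514, -0.061, 0.092], [0.494, 0.066, 0.092], [0.581, 0.072, 0.092]]
```

```bash
python3 -m handwheel '[[[0,-2,0.4],[0,0,0]],[[0,-4,0.8],[0,0,0]],[[0,-6,1.1],[0,0,0]],[[0,-8,1.4],[0,0,0]],[[0,-8,1.4],[0,0,0]]]'
python3 - <<'E'
from h import *
p,R,s=cur();print(s["torque"],s["gripper_force"])
c=camera("top");v=big(mask(c,(0,110,60),(13,255,255),(335,185,440,260)));q=quad(v);print(q.tolist(),[ray(c,x,.092).round(3).tolist() for x in q])
E
```

```text
time_s: 14.75
tcp_pos: [0.5666, -0.1218, 0.0454]
orientation: [-0.039, -0.06, 0.833, 0.548]
force: [0.1, -0.7, -0.6]
grip_width: 0.0185
gripper_force: 0.0
[-0.91763522 -0.09695961  0.02191326] 0.0
[[400, 200], [406, 232], [353, 242], [350, 207]] [[0.597, -0.053, 0.092], [0.517, -0.064, 0.092], [0.494, 0.066, 0.092], [0.581, 0.072, 0.092]]
```

```bash
python3 -m handwheel '[[[0,0,0],[0,0,0]],[[0,0,0],[0,0,0]],[[0,0,0],[0,0,0]],[[0,0,-4],[0,0,0]],[[0,0,-10],[0,0,0]],[[0,0,-17],[0,0,0]],[[0,0,-25],[0,0,0]],[[0,0,-35],[0,0,0]],[[0,0,-47],[0,0,0]],[[0,0,-60],[0,0,0]],[[0,0,-75],[0,0,0]],[[0,0,-90],[0,0,0]],[[0,0,-90],[0,0,0]]]' 0.08
python3 - <<'E'
from h import *
p,R,s=cur();print(s["joints"],s["torque"])
c=camera("top");v=big(mask(c,(0,110,60),(13,255,255),(335,185,440,260)));q=quad(v);print(q.tolist(),[ray(c,x,.092).round(3).tolist() for x in q])
cv2.imwrite("pics/i.png",np.vstack([camera("scene")["image"][100:400,80:620],camera("top")["image"][100:400,80:620]])[:,:,::-1])
E
```

```text
time_s: 16.42
tcp_pos: [0.5596, -0.1851, 0.0749]
orientation: [-0.029, -0.054, 0.842, 0.537]
force: [0.7, 0.1, -1.4]
grip_width: 0.0063
gripper_force: 0.0
[-0.75937273  1.31682276  0.74136823  2.02112552  0.61873443 -1.24342224] [-0.86287161 -0.11446764 -0.03204224]
[[400, 200], [405, 233], [353, 241], [350, 207]] [[0.597, -0.053, 0.092], [0.514, -0.061, 0.092], [0.496, 0.066, 0.092], [0.581, 0.072, 0.092]]
```

View pics/i.png

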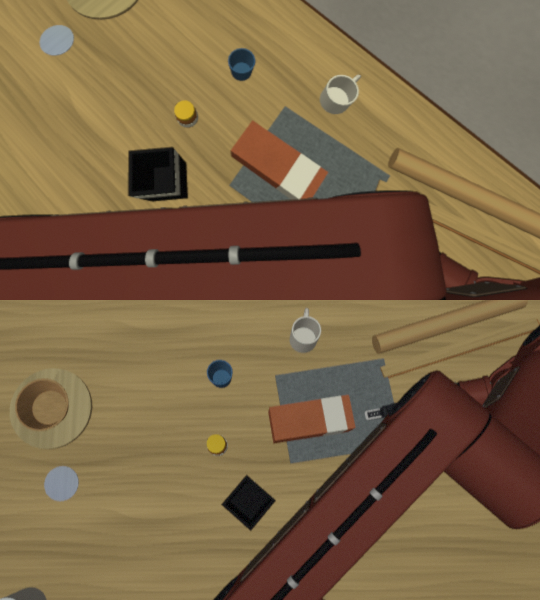

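The fingers are out of the mouth: the tips are at (370,413) and the vase lies on the felt at (270–350,415). Joint 4 is at the end of its range, so I lift and tilt the tool back upright.

```bash
python3 -m handwheel '[[[0,9,-4],[0.03,0,0]],[[0,20,-9],[0.08,0,0]],[[0,35,-15],[0.15,0,0]],[[0,52,-23],[0.22,0,0]],[[0,70,-30],[0.3,0,0]],[[0,90,-40],[0.38,0,0]],[[0,110,-48],[0.46,0,0]],[[0,130,-57],[0.54,0,0]],[[0,150,-66],[0.62,0,0]],[[0,170,-75],[0.7,0,0]],[[0,170,-75],[0.7,0,0]],[[0,170,-75],[0.7,0,0]]]'
python3 - <<'E'
from h import *
p,R,s=cur();print(s["joints"],s["qd"])
for n in("top","scene"):
    c=camera(n);cv2.imwrite(f"pics/z{n}.png",c["image"][:,:,::-1])
cv2.imwrite("pics/j.png",np.vstack([cv2.imread("pics/zscene.png")[100:400,80:620],cv2.imread("pics/ztop.png")[100:400,80:620]]))
E
```

```text
time_s: 18.08
tcp_pos: [0.5574, -0.1804, 0.2593]
orientation: [-0.009, -0.061, 0.974, 0.217]
force: [0.3, -0.1, -0.6]
grip_width: 0.0066
gripper_force: 0.0
[-0.60936168  0.618066    0.30505998  1.55511663  0.32551448 -0.78378591] [-0.01041437  0.02179892 -0.0051007  -0.00109029 -0.00193565  0.00212489]
```

View pics/j.png

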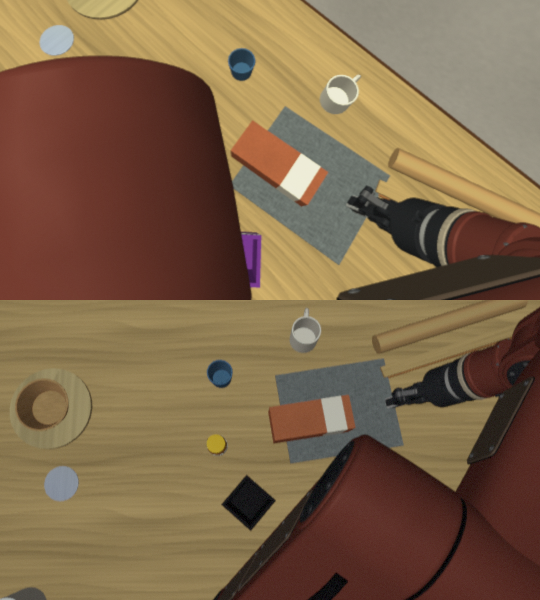

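```bash
python3 - <<'E'
from h import *
Q={}
for n,bx in(("top",(335,185,440,262)),("scene",(300,212,415,312))):
    c=camera(n);h=cv2.cvtColor(c["image"],cv2.COLOR_RGB2HSV)
    m=mask(c,(0,110,60),(13,255,255),bx)|mask(c,(0,0,165),(40,90,255),bx)
    n_,l,st,_=cv2.connectedComponentsWithStats(cv2.morphologyEx(m,cv2.MORPH_CLOSE,np.ones((5,5))))
    q=quad(big(((l==1+st[1:,4].argmax())*255).astype(np.uint8)));print(n,q.tolist())
    w=[ray(c,x,.092) for x in q]
    for x in w: 
        e=(x-B);print(" board xy mm",(np.array([e@d,e@[.990,.143,0]])*1e3).round(0))
for nm,c,pts in(("cup",camera("top"),(80,60,20)),):pass
E
```

```text
top [[428, 195], [433, 228], [353, 242], [350, 207]]
 board xy mm [163.  19.]
 board xy mm [159. -64.]
 board xy mm [-40. -67.]
 board xy mm [-33.  20.]
scene [[332, 221], [407, 272], [387, 304], [312, 256]]
 board xy mm [-34.  19.]
 board xy mm [163.  19.]
 board xy mm [164. -62.]
 board xy mm [-24. -72.]
```

```bash
python3 -c "
from bench import *
print(close_job())"
```

```text
the job is handed in; nothing more can be done
None
```

The vase was eased over with the fingertips in its mouth and now lies flat on the felt, foot end about 35 mm back over the stop edge, mouth pointing away, with mug, cup and jar unmoved; the job is handed in at about 18 s, though I viewed 11 pictures (limit 10) and joint 4 read 2.021 against its 2.02 limit for a moment while withdrawing.

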